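Uncap a reel hub of unknown thread hand

ROBOT

A 6-joint arm with a two-finger parallel gripper is mounted at the origin on the work surface. World frame = base frame: x ahead of the robot, y to its left, z up, the work surface at z = 0. Lengths are in m, angles in rad, forces in N, time in s.
With the tool pointing down it reaches from about 0.25 to 0.8 m from the base axis. Payload 3.9 kg.
Tool frame: the origin (TCP) lies on the centre line of the jaws, within the pads' length; the fingertips stand 11 mm ahead of it and the grasp point (between the pads) lies 8 mm behind it; z points along the fingers, y is the line along which they close (so a half turn about z gives the same grasp; the last joint's range is limited). The gripper opens to 85 mm and grips with 20 to 120 N. Pads are 22 mm wide; open, the fingers measure 114 mm over their backs; the gripper's body (76 mm by 85 mm) begins 54 mm behind the grasp point. The pads swing forward as they close: fully open they stand 13 mm farther back than shut.
Start: joints at [1.302, 0.26, -0.138, 1.173, 0, 1.571], TCP at [0.139, 0.506, 0.242] pointing down, gripper open.
Joint ranges: [-2.78, 2.78], [-0.83, 1.72], [-1.28, 1.37], [-1.9, 2.12], [-1.57, 1.48], [-3.14, 3.14]. Speed limits (rad/s): [2.57, 2.57, 3.14, 3.14, 3.14, 3.14].

INTERFACE

Orientations are given as a unit quaternion [w, x, y, z].
In Python, from plant import arm gives the robot as it stands.
- The arm moves only by the tool step_arm, never from a script. Its argument "motion" is a list of rows, each an object with "hand": the closure, from 0 (fully open) to 1 (shut); "linear": the shift along the tool's x, y, z in cm, a list of three; "yaw": the turn about the tool's z in degrees. A call has 1 to 5 rows; each row is the pose to reach, as a shift and turn from the pose commanded when the call began, along the tool's axes at that moment; what a row does not reach only later rows make up. A row lasts 1/8 s, in which the tool goes at most 62.5 mm and 10.7 degrees, less where a joint would pass 70% of its speed; a pose out of reach is approached as far as the arm can. A call with a gripper value outside its range is refused whole. The fingers move at their own pace and stop on an object; "grip_force" is the grip in N (left out, the last holds). Time passes only in rows, so rows that repeat a pose let the fingers close. It gives the time, the measured TCP pose, the force, the opening and the grip force at its end, in the units of the state.
- arm.state(): the state, without advancing time (a new reading comes with each control period).
- arm.snapshot(name): name is "scene" or "top"; returns a dict with "image" (384x512x3 uint8, blue, green, red), "vertical_fov" (degrees; the focal length in pixels is half the picture's height over the tangent of half this angle, whatever the lens; pixels are square), "cx", "cy" (the principal point, pixels), "k1" (the pictures are not rectified: a ray, as slopes to the right and down, at radius r is drawn at 1 + k1 r^2 times it, then the intrinsics apply), "pose" (4x4, takes a point from camera to world coordinates). Camera axes: x right, y down, z forward; pixel columns grow to the right and rows downward; lengths in m; the calibration is good to about 2 mm. A picture is of the moment at which its call begins. There is no depth.
- arm.close_job(): hands the job in; it is judged then, once.
The state is a dict: "time_s": time; "q": joint angles; "dq": joint speeds; "effort": joint torques, N m; "tcp_pos": TCP position; "tcp_rot": TCP orientation; "wrist_force": force on the tool from outside, world axes, zero at the start; "ft_torque": the same for the moment, N m; "finger_gap": finger opening in m; "gripper_force": force on a finger pad.
Only numpy, scipy, OpenCV 4.12 (cv2) and the standard library are available. Lean on these libraries where they do the work, as an engineer would, in place of code of your own. Each camera call takes 0.05 s, during which the arm holds its last target. There are 200 camera calls.

TASK

Lift the reel hub (blue cap with an orange grip bar) out of the yellow bin and stand it fully down in the square pocket of the green nest. Then find out which way its quarter-turn cap loosens, trying both ways if need be, and take the cap off, finishing with the cap still held in the gripper about 12 cm or more above where it sat, the hub left seated in the nest. Leave the spare hub in the black tray with its cap on, and do not disturb the mouse, pen cup or tape dispenser.

Things in the scene. Friction and masses are not known exactly. Their poses are not given: they have to be found in the camera images.
- bin: Yellow open bin, 150 x 140 mm, 45 mm tall, walls and floor 5 mm; origin at the centre of its underside. Fixed. One reel hub stands upright in it.
- tray: Black shallow tray, 120 x 120 mm, 20 mm tall, walls and floor 5 mm; origin at the centre of its underside. Fixed. The spare hub stands in it.
- nest: Green steel nest block, 110 x 110 mm, 24 mm tall, fixed; origin at the centre of its underside. In its middle a square pocket 54 x 54 mm, 18 mm deep (floor 6 mm above the table), 3 mm chamfer, sides along x and y; takes a hub's foot in any of the four quarter turns. With the hub fully down its drum centre is 33 mm above the table, the grip bar's centre 82 mm.
- hub_a_core (a point): Centre of the aluminium drum of reel hub A, 27 mm above its underside; hub's axes, z up. 400 g. Steel square foot 50 x 50 x 20 mm (sides along x, y; lowest 5 mm 46 x 46), drum 60 mm across, 14 mm tall, then a 20 mm stud hidden in the cap. The two hubs look alike: one starts in the bin, one in the tray (either way), undersides 5 mm above the table.
- cap_a_grip (a point): Centre of the orange grip bar of hub A's cap; x along the bar, z up. Bar 50 (x) x 16 (y) x 30 mm tall, on a blue round cap 50 mm across, 27 mm tall; 100 g. Cap on: this point is 49 mm above the drum centre, 76 mm above the hub's underside, and cap x = hub x within 3 degrees. The locked cap carries the hub. A grip of 30 to 50 N on the bar is enough.
- hub_b_core (a point): The same point and axes on reel hub B, same sizes; its cap loosens the opposite way to A's. Only its weight holds a hub down in the nest, where it can turn up to 5 degrees either way. A cap still locked therefore lifts the hub along with it.
- cap_b_grip (a point): The same point on hub B's cap, same sizes. Both caps: loosening direction unknown. The wrong way meets a firm stop within 10 degrees; the right way turns freely to a stop at about 66 degrees, and from 46 degrees on the cap lifts straight off. It does not rise while turning. Turning the bar 69 degrees is enough, hub play included; a twist over 0.6 N m means a stop.
- mouse_mid (a point): Black computer mouse, 100 x 58 x 30 mm, loose; centre.
- pen_cup_mid (a point): White pen cup, 76 mm across, 85 mm tall, pens to 140 mm, loose; centre of the cup.
- tape_mid (a point): Red tape dispenser, 160 x 65 x 100 mm, loose; centre, 30 mm up.

How it is judged:
By the outcome, as a careful person would: the job done as asked, in the order asked, and still so for the second after the job is handed in, while the arm keeps its last pose, push and grip.
It also fails if it takes over 61 s, if anything falls off the work surface, if the arm or the gripper's body presses on something with over 40 N, if the wrist force passes 120 N, or if a joint passes its speed limit or range.

## Working session

There is one attempt and no reset: what is moved stays moved. The work goes in short steps, Python scripts to look and compute and a tool call to move; the robot and the scene stay as the last step left them, time stands still between calls to the robot, and variables do not carry over. Pictures are saved under pics/ and viewed, at most 10 in all, crops included, and the job is handed in when it is done.

Besides the shell and the picture viewer there is one more tool, called after "Emit:" as a command line: name --argument value ..., lists and objects as JSON in quotes. step_arm: Moves the arm, as the interface text tells. Its arguments: {"type":"object","properties":{"motion":{"type":"array","items":{"type":"object","properties":{"hand":{"type":"number"},"linear":{"type":"array","items":{"type":"number"}},"yaw":{"type":"number"}}}},"grip_force":{"type":"number"}},"required":["motion"]}

```bash
mkdir -p pics; ls
python3 - <<'E'
from plant import arm
import cv2,numpy as np
print(arm.state())
for n in("scene","top"):
    s=arm.snapshot(n);cv2.imwrite(f"pics/{n}0.png",s["image"]);print({k:v for k,v in s.items() if k!="image"})
a=[cv2.imread(f"pics/{n}0.png") for n in("scene","top")]
E
```

```text
pics
{'time_s': 0.0, 'q': array([ 1.30199795e+00,  2.60662262e-01, -1.39407852e-01,  1.17270540e+00,
       -3.61417938e-05,  1.57077657e+00]), 'dq': array([ 0.00071247, -0.00010796,  0.00065182, -0.00048069, -0.00172998,
        0.00071707]), 'effort': array([ 3.79738494e-04, -4.05683863e+01,  2.53920418e+01,  1.89779140e-02,
       -1.03384241e-04, -6.56645597e-06]), 'tcp_pos': array([0.13925558, 0.50548718, 0.24146163]), 'tcp_rot': array([-1.14702398e-04,  1.33985072e-01,  9.90982856e-01, -9.83090280e-04]), 'wrist_force': array([ 0.18461332, -0.3981434 ,  0.93013179]), 'ft_torque': array([-0.00502916, -0.07306487,  0.00783426]), 'gripper_force': 0.0, 'finger_gap': 0.08516192881514796}
{'vertical_fov': 47.783143183322096, 'cx': 248.86078144767234, 'cy': 197.39602280744447, 'k1': -0.095644398627116, 'pose': array([[-0.87918384,  0.39389343, -0.26811144,  0.96108298],
       [ 0.47629036,  0.74248763, -0.47101976,  0.5682219 ],
       [ 0.01353784, -0.54181185, -0.84039077,  1.13497958],
       [ 0.        ,  0.        ,  0.        ,  1.        ]])}
{'vertical_fov': 57.19115685224808, 'cx': 256.9766608801185, 'cy': 187.1529148577391, 'k1': -0.06026489946851253, 'pose': array([[-0.02450152, -0.98952144,  0.14229194,  0.47774409],
       [-0.99938499,  0.02781614,  0.02135197, -0.02308442],
       [-0.02508624, -0.14168127, -0.98959441,  1.02484724],
       [ 0.        ,  0.        ,  0.        ,  1.        ]])}
```

View pics/top0.png

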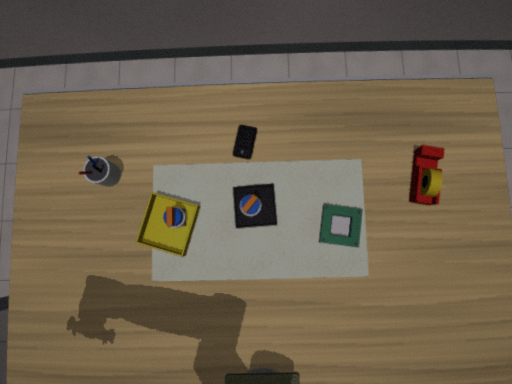

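View pics/scene0.png

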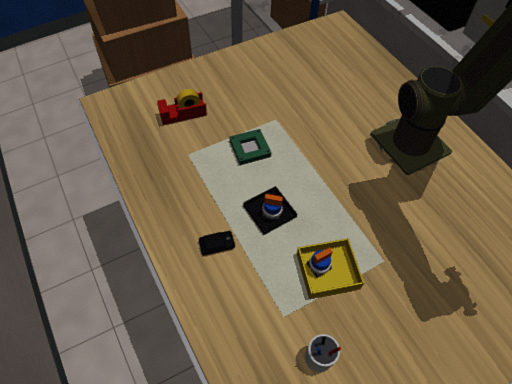

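The top view shows the yellow bin at about (170,224) with its hub at (174,217), the tray hub at (250,205) and the nest at (341,226). The scene view shows the bin hub at (321,262) and the nest at (250,147).

```bash
cat > h.py <<'E'
import numpy as np,cv2
from plant import arm
def K(s):
    f=s["image"].shape[0]/2/np.tan(np.radians(s["vertical_fov"])/2)
    return np.array([[f,0,s["cx"]],[0,f,s["cy"]],[0,0,1]]),np.array([s["k1"],0,0,0,0.])
def rays(s,px):
    k,d=K(s); u=cv2.undistortPoints(np.float64(px).reshape(-1,1,2),k,d)[:,0]
    return np.c_[u,np.ones(len(u))]@s["pose"][:3,:3].T, s["pose"][:3,3]
def onz(s,px,z):
    r,c=rays(s,px); return c+r*((z-c[2])/r[:,2])[:,None]
def proj(s,P):
    k,d=K(s);T=np.linalg.inv(s["pose"]);return cv2.projectPoints(np.float64(P).reshape(-1,1,3),cv2.Rodrigues(T[:3,:3])[0],T[:3,3],k,d)[0][:,0]
E
python3 - <<'E'
from h import *
tiles=[]
for n,boxes in(("scene",[(295,235,70,52),(220,125,60,45)]),("top",[(135,190,70,52),(311,198,60,45)])):
    s=arm.snapshot(n);im=s["image"];print(n,"tcp px",proj(s,arm.state()["tcp_pos"]))
    for x,y,w,h in boxes:tiles.append(cv2.resize(im[y:y+h,x:x+w],(400,300),interpolation=cv2.INTER_NEAREST))
    hsv=cv2.cvtColor(im,cv2.COLOR_BGR2HSV)
    H,S,V=cv2.split(hsv)
    m=((H>=4)&(H<=13)&(S>190)&(V>120)).astype(np.uint8)
    for c in cv2.findContours(m,0,1)[0]:
        if cv2.contourArea(c)>20:
            r=cv2.minAreaRect(c);print("or",r,np.median(V[m>0])); b=cv2.boxPoints(r); P=onz(s,b,.096);print(P[:,:2].round(4).tolist(),P.mean(0).round(4))
    m=((H>=65)&(H<=95)&(S>120)).astype(np.uint8)
    for c in cv2.findContours(m,0,1)[0]:
        if cv2.contourArea(c)>200:
            P=onz(s,c.reshape(-1,2),.024)[:,:2].astype(np.float32);r=cv2.minAreaRect(P);print("nest",r)
            print("px",cv2.approxPolyDP(c,5,True)[:,0].tolist())
    m2=cv2.inRange(hsv,(22,150,60),(34,255,255))
    for c in cv2.findContours(m2,0,1)[0]:
        if cv2.contourArea(c)>400:
            P=onz(s,c.reshape(-1,2),.045)[:,:2].astype(np.float32);print("yel",cv2.minAreaRect(P))
cv2.imwrite("pics/t1.png",np.vstack([np.hstack(tiles[:2]),np.hstack(tiles[2:])]))
E
```

```text
scene tcp px [[530.30996441 244.47592433]]
or ((323.2642822265625, 253.40127563476562), (5.1077561378479, 16.999252319335938), 61.38954162597656) 163.0
[[0.5628, 0.2271], [0.5144, 0.2261], [0.516, 0.2402], [0.5642, 0.2411]] [0.5394 0.2336 0.096 ]
or ((273.0880432128906, 197.0159912109375), (16.6363468170166, 4.114365577697754), 10.30484676361084) 163.0
[[0.5903, 0.0073], [0.5817, -0.0037], [0.5453, 0.0271], [0.5542, 0.0379]] [0.5679 0.0172 0.096 ]
nest ((0.5078675150871277, -0.23083430528640747), (0.11788105219602585, 0.10896976292133331), 80.65975189208984)
px [[260, 132], [230, 137], [240, 163], [269, 155]]
yel ((0.5215684175491333, 0.2555842995643616), (0.1407957226037979, 0.15043403208255768), 72.91114044189453)
top tcp px [[ 30.32518324 395.68330186]]
yel ((0.521701455116272, 0.2525135576725006), (0.14533375203609467, 0.14842191338539124), 72.95967102050781)
```

View pics/t1.png

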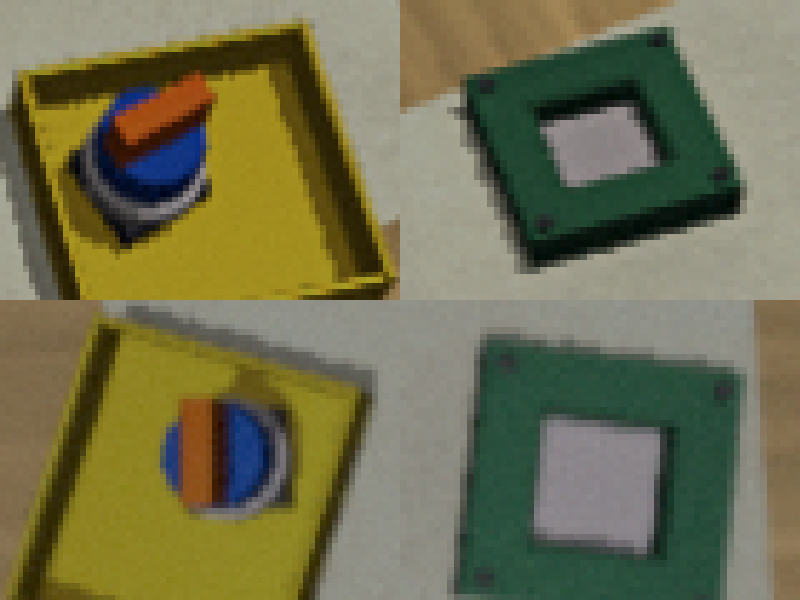

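Run:
```python
from h import *
sc=arm.snapshot("scene");tp=arm.snapshot("top")
def t(p,o,b,s,sy): p=np.float64(p)-o; return p/[s,sy]-.5+b
A=5.714,5.769;B=6.667,6.667
def tri(p,q):
    (r1,c1),(r2,c2)=rays(sc,p),rays(tp,q);r1,r2=r1[0],r2[0]
    x=np.linalg.lstsq(np.c_[r1,-r2],c2-c1,rcond=None)[0];a,b=c1+x[0]*r1,c2+x[1]*r2;return ((a+b)/2).round(4),np.linalg.norm(a-b).round(4)
bs=t([[110,122],[198,75],[213,98],[125,148]],(0,0),(295,235),*A); bt=t([[181,399],[213,399],[213,507],[181,507]],(0,300),(135,190),*A)
for s,b in((sc,bs),(tp,bt)):
    P=onz(s,b,.096)[:,:2];print("bar",P.round(4).tolist(),P.mean(0).round(4),[np.degrees(np.arctan2(*(d)[::-1])).round(1) for d in (P[1]-P[0],P[2]-P[1],P[2]-P[3])])
print(tri(bs.mean(0),bt.mean(0)))
ns=t([[486,88],[657,41],[719,174],[543,223]],(400,0),(220,125),*B);nt=t([[507,362],[722,390],[484,576]],(400,300),(311,198),*B)
P=onz(sc,ns,.024)[:,:2];print("nest",P.round(4).tolist(),P.mean(0));d=[P[1]-P[0],P[2]-P[3],P[2]-P[1],P[3]-P[0]];print([(np.degrees(np.arctan2(x[1],x[0])).round(1),np.linalg.norm(x).round(4)) for x in d])
Q=onz(tp,nt,.024)[:,:2];print(Q.round(4).tolist(),(Q[1]+Q[2])/2);d=[Q[1]-Q[0],Q[2]-Q[0]];print([(np.degrees(np.arctan2(x[1],x[0])).round(1),np.linalg.norm(x).round(4)) for x in d])
print(tri(ns.mean(0),(nt[1]+nt[2])/2))
# edge-fit of nest in top, pocket + outer
im=tp["image"];H,S,V=cv2.split(cv2.cvtColor(im,cv2.COLOR_BGR2HSV));print(H[224,328],S[224,328],V[224,328])
for n,s in(("top",tp),("scene",sc)):
    b,g,r=[x.astype(int) for x in cv2.split(s["image"])];m=((g-r>20)&(g>b)).astype(np.uint8)
    cs,hi=cv2.findContours(m,cv2.RETR_CCOMP,1)
    for c in cs:
        if cv2.contourArea(c)>100: print(n,cv2.contourArea(c),cv2.minAreaRect(onz(s,c.reshape(-1,2),.024)[:,:2].astype(np.float32)))
```

```text
bar [[0.5654, 0.2271], [0.5159, 0.2266], [0.5163, 0.2398], [0.5664, 0.2413]] [0.541  0.2337] [np.float64(-179.5), np.float64(88.2), np.float64(-178.2)]
bar [[0.5655, 0.2409], [0.5651, 0.2257], [0.5153, 0.2253], [0.5156, 0.2404]] [0.5404 0.2331] [np.float64(-91.4), np.float64(-179.6), np.float64(-91.3)]
(array([0.5405, 0.2334, 0.0946]), np.float64(0.0003))
nest [[0.542, -0.2897], [0.4506, -0.277], [0.4659, -0.1868], [0.5568, -0.2003]] [ 0.50382023 -0.23843313]
[(np.float64(172.1), np.float64(0.0923)), (np.float64(171.6), np.float64(0.092)), (np.float64(80.4), np.float64(0.0914)), (np.float64(80.6), np.float64(0.0906))]
[[0.5597, -0.1978], [0.5452, -0.2888], [0.4697, -0.1836]] [ 0.50741833 -0.23619646]
[(np.float64(-99.1), np.float64(0.0922)), (np.float64(171.0), np.float64(0.0912))]
(array([ 0.5067, -0.2344,  0.0291]), np.float64(0.0011))
76 118 82
top 1407.0 ((0.5068479776382446, -0.23520883917808533), (0.1091916635632515, 0.10815968364477158), 80.74202728271484)
top 431.5 ((0.5065147280693054, -0.234605073928833), (0.06151232868432999, 0.062272313982248306), 80.73673248291016)
scene 768.0 ((0.5043227672576904, -0.23723046481609344), (0.10989195853471756, 0.1095292791724205), 81.0179443359375)
scene 246.0 ((0.506089448928833, -0.2360389530658722), (0.0642225444316864, 0.06201688200235367), 82.07752990722656)
```

Emit:
step_arm --motion '[{"hand": 0, "linear": [-4.5, -1.5, 0], "yaw": -4}, {"hand": 0, "linear": [-10, -3.4, 0], "yaw": -8}, {"hand": 0, "linear": [-15.5, -5.2, 0], "yaw": -12}, {"hand": 0, "linear": [-21, -7.1, 0], "yaw": -16}, {"hand": 0, "linear": [-26, -8.8, 0], "yaw": -16.2}]'

```text
time_s: 0.92
tcp_pos: [0.3682, 0.351, 0.2424]
tcp_rot: [0.0, -0.007, 1.0, 0.0]
wrist_force: [0.9, 1.4, -0.4]
finger_gap: 0.0855
gripper_force: 0.0
```

```bash
cat >> h.py <<'E'
from scipy.spatial.transform import Rotation as Rn
def st(goal=None,bar=None):
    s=arm.state();w=s["tcp_rot"];R=Rn.from_quat([*w[1:],w[0]]).as_matrix()
    yb=np.degrees(np.arctan2(R[1,1],R[0,1]))
    print("t",s["time_s"],"tcp",s["tcp_pos"].round(4),"ydir",yb.round(2),"tilt",np.degrees(np.arccos(-R[2,2])).round(2),"q",s["q"].round(3),"F",s["wrist_force"].round(1),"M",s["ft_torque"].round(2),"gap",round(s["finger_gap"],4),"gf",round(s["gripper_force"],1))
    if goal is not None: print("tool shift cm",(R.T@(np.array(goal)-s["tcp_pos"])*100).round(2),"yaw",None if bar is None else round(-((bar-yb+90)%180-90),2))
E
python3 -c "
from h import *
st((.5405,.2333,.16),90.8)"
```

```text
t 0.925 tcp [0.3682 0.351  0.2424] ydir 90.8 tilt 0.02 q [ 0.761  0.232 -0.176  1.162  0.     0.747] F [ 0.9  1.4 -0.4] M [ 0.05 -0.04  0.02] gap 0.0855 gf 0.0
tool shift cm [-17.06 -12.01   8.24] yaw 0.0
```

Emit:
step_arm --motion '[{"hand": 0, "linear": [-4.3, -3, 2], "yaw": 0}, {"hand": 0, "linear": [-8.6, -6, 4], "yaw": 0}, {"hand": 0, "linear": [-12.8, -9, 6], "yaw": 0}, {"hand": 0, "linear": [-17, -12, 8.2], "yaw": 0}, {"hand": 0, "linear": [-17, -12, 8.2], "yaw": 0}]'

```text
time_s: 1.55
tcp_pos: [0.5399, 0.232, 0.158]
tcp_rot: [-0.001, -0.005, 1.0, -0.001]
wrist_force: [-0.8, 0.4, -0.2]
finger_gap: 0.0854
gripper_force: 0.0
```

Run:
```python
from h import *
st((.5405,.2333,.08),90.8)
t=[]
for n,x,y in(("scene",275,205),("top",120,165)):
    im=arm.snapshot(n)["image"][y:y+90,x:x+90];t.append(cv2.resize(im,(400,400),interpolation=cv2.INTER_NEAREST))
cv2.imwrite("pics/t2.png",np.hstack(t))
```

```text
t 1.55 tcp [0.5399 0.232  0.158 ] ydir 90.52 tilt 0.16 q [ 4.060e-01  4.140e-01 -1.340e-01  1.026e+00 -1.000e-03  3.970e-01] F [-0.8  0.4 -0.2] M [ 0.05 -0.01 -0.04] gap 0.0854 gf 0.0
tool shift cm [-0.08  0.15  7.8 ] yaw -0.28
```

View pics/t2.png

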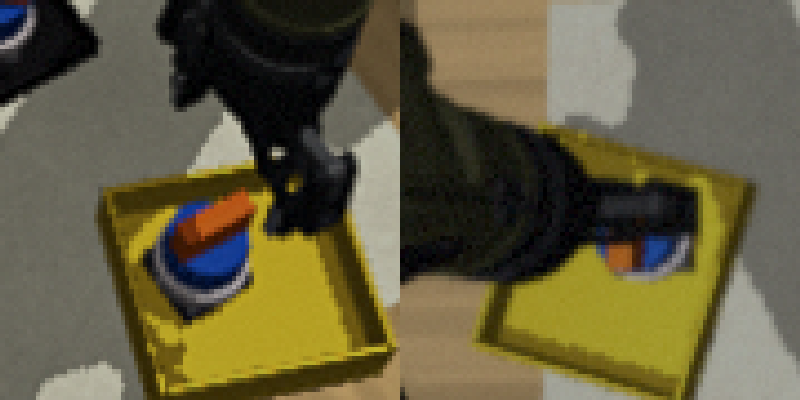

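The gripper now hangs over the bin hub: in the left tile the bar is at (213,225), and in the right tile the fingers straddle the cap. I'm descending.

Emit:
step_arm --motion '[{"hand": 0, "linear": [0, 0.1, 3], "yaw": 0}, {"hand": 0.3, "linear": [0, 0.1, 6], "yaw": 0}, {"hand": 0.3, "linear": [0, 0.1, 7.7], "yaw": 0}, {"hand": 0.3, "linear": [0, 0.1, 7.7], "yaw": 0}]'

```text
time_s: 2.15
tcp_pos: [0.5364, 0.2363, 0.0828]
tcp_rot: [-0.001, -0.008, 1.0, -0.0]
wrist_force: [-0.2, -0.3, 0.2]
finger_gap: 0.0598
gripper_force: 0.0
```

```bash
python3 -c "
from h import *
st((.5405,.2333,.08),90.8)"
```

```text
t 2.15 tcp [0.5364 0.2363 0.0828] ydir 90.92 tilt 0.14 q [ 0.415  0.472 -0.252  0.849  0.     0.399] F [-0.2 -0.3  0.2] M [ 0.02 -0.02  0.06] gap 0.0598 gf 0.0
tool shift cm [-0.41 -0.31  0.28] yaw 0.12
```

Emit:
step_arm --motion '[{"hand": 0.3, "linear": [-0.3, -0.2, 0.2], "yaw": 0}, {"hand": 0.3, "linear": [-0.3, -0.2, 0.2], "yaw": 0}, {"hand": 0.3, "linear": [-0.3, -0.2, 0.2], "yaw": 0}]'

```text
time_s: 2.52
tcp_pos: [0.5419, 0.2339, 0.0821]
tcp_rot: [0.001, -0.007, 1.0, 0.0]
wrist_force: [0.3, -0.1, -0.2]
finger_gap: 0.0598
gripper_force: 0.0
```

```bash
python3 -c "
from h import *
st((.5405,.2333,.08),90.8)"
```

```text
t 2.525 tcp [0.5419 0.2339 0.0821] ydir 90.8 tilt 0.08 q [ 0.407  0.477 -0.246  0.847  0.     0.394] F [ 0.3 -0.1 -0.2] M [-0.03 -0.02 -0.01] gap 0.0598 gf 0.0
tool shift cm [ 0.14 -0.06  0.21] yaw -0.0
```

Emit:
step_arm --motion '[{"hand": 0.3, "linear": [0, 0, 0.15], "yaw": 0}, {"hand": 1, "linear": [0, 0, 0.15], "yaw": 0}, {"hand": 1, "linear": [0, 0, 0.15], "yaw": 0}, {"hand": 1, "linear": [0, 0, 0.15], "yaw": 0}, {"hand": 1, "linear": [0, 0, 0.15], "yaw": 0}]' --grip_force 45

```text
time_s: 3.15
tcp_pos: [0.5414, 0.2337, 0.0798]
tcp_rot: [-0.0, -0.007, 1.0, 0.0]
wrist_force: [-0.2, 0.8, 0.3]
finger_gap: 0.015
gripper_force: 46.7
```

```bash
python3 -c "
from h import *
st((.5405,.2333,.08),90.8)"
```

```text
t 3.15 tcp [0.5414 0.2337 0.0798] ydir 90.8 tilt 0.0 q [ 0.407  0.479 -0.249  0.843  0.     0.394] F [-0.2  0.8  0.3] M [ 0.03  0.   -0.  ] gap 0.015 gf 46.7
tool shift cm [ 0.09 -0.04 -0.02] yaw -0.0
```

Gripped (gap 15 mm, 47 N). Lifting.

Emit:
step_arm --motion '[{"hand": 1, "linear": [0, 0, -2], "yaw": 0}, {"hand": 1, "linear": [0, 0, -5], "yaw": 0}, {"hand": 1, "linear": [0, 0, -9], "yaw": 0}, {"hand": 1, "linear": [0, 0, -13], "yaw": 0}, {"hand": 1, "linear": [0, 0, -15], "yaw": 0}]'

```text
time_s: 3.78
tcp_pos: [0.5417, 0.2337, 0.2314]
tcp_rot: [0.001, -0.007, 1.0, 0.0]
wrist_force: [0.8, 0.7, -4.4]
finger_gap: 0.0154
gripper_force: 46.4
```

```bash
python3 -c "
from h import *
st((.5055,-.2365,.22),81.2)"
```

```text
t 3.775 tcp [0.5417 0.2337 0.2314] ydir 90.79 tilt 0.08 q [ 0.407  0.375  0.002  1.196 -0.     0.394] F [ 0.8  0.7 -4.4] M [ 0.11 -0.01 -0.03] gap 0.0154 gf 46.4
tool shift cm [  4.28 -46.97   1.11] yaw 9.59
```

Emit:
step_arm --motion '[{"hand": 1, "linear": [0.4, -3, 0], "yaw": 1}, {"hand": 1, "linear": [0.8, -8, 0], "yaw": 2}, {"hand": 1, "linear": [1.2, -13, 0], "yaw": 3}, {"hand": 1, "linear": [1.6, -18, 0], "yaw": 4}, {"hand": 1, "linear": [2.0, -23, 0], "yaw": 5}]'

```text
time_s: 4.4
tcp_pos: [0.5235, 0.0018, 0.2288]
tcp_rot: [-0.001, 0.037, 0.999, -0.0]
wrist_force: [0.4, -0.1, -4.7]
finger_gap: 0.0154
gripper_force: 46.4
```

Emit:
step_arm --motion '[{"hand": 1, "linear": [0.5, -5, 0], "yaw": 1}, {"hand": 1, "linear": [1, -10, 0], "yaw": 2}, {"hand": 1, "linear": [1.5, -15, 0], "yaw": 3}, {"hand": 1, "linear": [2, -19, 0.5], "yaw": 4.6}, {"hand": 1, "linear": [2.2, -22, 1], "yaw": 4.6}]'

```text
time_s: 5.03
tcp_pos: [0.4851, -0.2159, 0.2187]
tcp_rot: [-0.001, 0.078, 0.997, 0.0]
wrist_force: [0.1, 0.9, -4.2]
finger_gap: 0.0147
gripper_force: 46.4
```

```bash
python3 -c "
from h import *
st((.5055,-.2365,.15),81.2)"
```

```text
t 5.025 tcp [ 0.4851 -0.2159  0.2187] ydir 81.1 tilt 0.13 q [-0.419  0.283 -0.169  1.121 -0.    -0.263] F [ 0.1  0.9 -4.2] M [ 0.1  -0.08 -0.07] gap 0.0147 gf 46.4
tool shift cm [-2.35 -1.72  6.86] yaw -0.1
```

Emit:
step_arm --motion '[{"hand": 1, "linear": [-1.2, -0.9, 2.5], "yaw": 0}, {"hand": 1, "linear": [-2.3, -1.7, 5], "yaw": 0}, {"hand": 1, "linear": [-2.3, -1.7, 8], "yaw": 0}, {"hand": 1, "linear": [-2.3, -1.7, 10.5], "yaw": 0}, {"hand": 1, "linear": [-2.3, -1.7, 10.5], "yaw": 0}]'

```text
time_s: 5.65
tcp_pos: [0.5038, -0.2335, 0.1119]
tcp_rot: [-0.004, 0.077, 0.997, 0.001]
wrist_force: [-0.4, -0.3, -4.2]
finger_gap: 0.0149
gripper_force: 46.3
```

Run:
```python
from h import *
st((.5055,-.2365,.098),81.2)
t=[]
for n,x,y in(("scene",205,95),("top",295,180)):
    im=arm.snapshot(n)["image"][y:y+80,x:x+80];t.append(cv2.resize(im,(400,400),interpolation=cv2.INTER_CUBIC))
cv2.imwrite("pics/t3.png",np.hstack(t))
```

```text
t 5.65 tcp [ 0.5038 -0.2335  0.1119] ydir 81.19 tilt 0.43 q [-0.434  0.402 -0.286  0.891 -0.    -0.28 ] F [-0.4 -0.3 -4.2] M [0.09 0.02 0.05] gap 0.0149 gf 46.3
tool shift cm [-0.22 -0.28  1.38] yaw -0.01
```

View pics/t3.png

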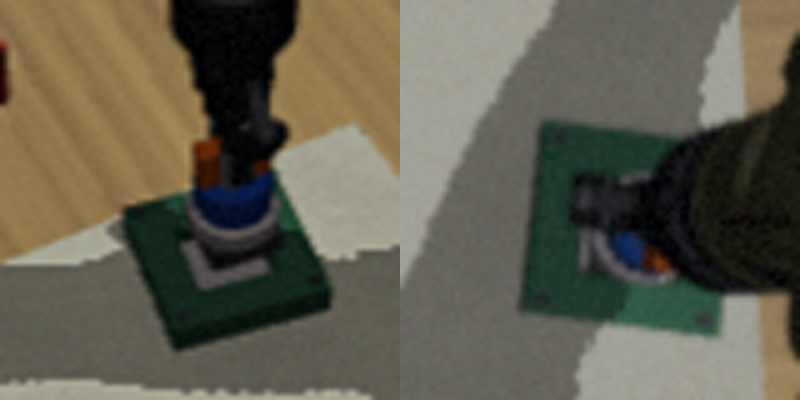

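The hub hangs over the pocket: in the left tile it is just above the pale pocket floor at (228,265). In the right tile the drum is at (630,235) and the nest corners at (540,125) and (715,330). I'm trimming the position and lowering slowly.

Emit:
step_arm --motion '[{"hand": 1, "linear": [-0.1, -0.2, 0], "yaw": 0}, {"hand": 1, "linear": [-0.1, -0.2, 0], "yaw": 0}, {"hand": 1, "linear": [-0.1, -0.2, 0], "yaw": 0}]'

```text
time_s: 6.12
tcp_pos: [0.5077, -0.237, 0.1155]
tcp_rot: [0.001, 0.077, 0.997, -0.0]
wrist_force: [0.0, 0.5, -4.3]
finger_gap: 0.0149
gripper_force: 46.3
```

```bash
python3 -c "
from h import *
st((.5055,-.2365,.098),81.2)"
```

```text
t 6.125 tcp [ 0.5077 -0.237   0.1155] ydir 81.2 tilt 0.07 q [-0.437  0.401 -0.277  0.892  0.    -0.283] F [ 0.   0.5 -4.3] M [ 0.04 -0.01 -0.02] gap 0.0149 gf 46.3
tool shift cm [0.23 0.02 1.75] yaw -0.0
```

Emit:
step_arm --motion '[{"hand": 1, "linear": [0.1, 0, 0.8], "yaw": 0}, {"hand": 1, "linear": [0.1, 0, 1.5], "yaw": 0}, {"hand": 1, "linear": [0.1, 0, 2.0], "yaw": 0}, {"hand": 1, "linear": [0.1, 0, 2.4], "yaw": 0}, {"hand": 1, "linear": [0.1, 0, 2.4], "yaw": 0}]'

```text
time_s: 6.75
tcp_pos: [0.5062, -0.2364, 0.0903]
tcp_rot: [-0.0, 0.077, 0.997, 0.0]
wrist_force: [0.5, 0.0, -4.5]
finger_gap: 0.0154
gripper_force: 46.4
```

```bash
python3 -c "
from h import *
st((.5065,-.2365,.081),81.2)"
```

```text
t 6.75 tcp [ 0.5062 -0.2364  0.0903] ydir 81.2 tilt 0.05 q [-0.437  0.423 -0.315  0.833  0.    -0.284] F [ 0.5  0.  -4.5] M [ 0.08 -0.08  0.04] gap 0.0154 gf 46.4
tool shift cm [-0.03 -0.    0.93] yaw 0.0
```

Entered freely (bottom ~9 mm deep, no side force). Going the rest of the way.

Emit:
step_arm --motion '[{"hand": 1, "linear": [0, 0, 0.4], "yaw": 0}, {"hand": 1, "linear": [0, 0, 0.7], "yaw": 0}, {"hand": 1, "linear": [0, 0, 0.9], "yaw": 0}, {"hand": 1, "linear": [0, 0, 0.95], "yaw": 0}, {"hand": 1, "linear": [0, 0, 0.95], "yaw": 0}]'

```text
time_s: 7.38
tcp_pos: [0.5065, -0.237, 0.0816]
tcp_rot: [0.0, 0.077, 0.997, -0.0]
wrist_force: [-0.2, -0.1, -1.3]
finger_gap: 0.0154
gripper_force: 46.9
```

```bash
python3 -c "
from h import *
st((.5065,-.2365,.081),81.2)"
```

```text
t 7.375 tcp [ 0.5065 -0.237   0.0816] ydir 81.19 tilt 0.04 q [-0.437  0.432 -0.327  0.811 -0.    -0.284] F [-0.2 -0.1 -1.3] M [ 0.    0.02 -0.  ] gap 0.0154 gf 46.9
tool shift cm [0.01 0.04 0.06] yaw -0.01
```

Emit:
step_arm --motion '[{"hand": 1, "linear": [0, 0, 0.05], "yaw": 3}, {"hand": 1, "linear": [0, 0, 0.05], "yaw": 6}, {"hand": 1, "linear": [0, 0, 0.05], "yaw": 9}, {"hand": 1, "linear": [0, 0, 0.05], "yaw": 9}]'

```text
time_s: 7.88
tcp_pos: [0.5063, -0.2369, 0.0811]
tcp_rot: [0.0, 0.154, 0.988, -0.0]
wrist_force: [-1.1, -0.4, -0.7]
finger_gap: 0.0153
gripper_force: 46.9
```

```bash
python3 -c "
from h import *
st((.5065,-.2365,.081),81.2)"
```

```text
t 7.875 tcp [ 0.5063 -0.2369  0.0811] ydir 72.23 tilt 0.03 q [-0.437  0.432 -0.328  0.811 -0.001 -0.127] F [-1.1 -0.4 -0.7] M [-0.05  0.22  0.05] gap 0.0153 gf 46.9
tool shift cm [-0.01  0.05  0.01] yaw -8.97
```

Emit:
step_arm --motion '[{"hand": 1, "linear": [0, 0, 0], "yaw": 2}, {"hand": 1, "linear": [0, 0, 0], "yaw": 4}, {"hand": 1, "linear": [0, 0, 0], "yaw": 6}, {"hand": 1, "linear": [0, 0, 0], "yaw": 6}]'

```text
time_s: 8.38
tcp_pos: [0.5064, -0.2367, 0.0808]
tcp_rot: [0.0, 0.206, 0.978, 0.0]
wrist_force: [-1.3, 0.0, 0.4]
finger_gap: 0.0154
gripper_force: 47.0
```

```bash
python3 -c "
from h import *
st((.5065,-.2365,.081),81.2)"
```

```text
t 8.375 tcp [ 0.5064 -0.2367  0.0808] ydir 66.18 tilt 0.0 q [-0.437  0.432 -0.328  0.81   0.    -0.021] F [-1.3  0.   0.4] M [-0.01  0.17 -0.01] gap 0.0154 gf 47.0
tool shift cm [-0.    0.02 -0.02] yaw -15.02
```

No stop by 15°, with near-zero twist, so this looks like the loosening direction. Continuing.

Emit:
step_arm --motion '[{"hand": 1, "linear": [0, 0, 0], "yaw": 4}, {"hand": 1, "linear": [0, 0, 0], "yaw": 8}, {"hand": 1, "linear": [0, 0, 0], "yaw": 12}, {"hand": 1, "linear": [0, 0, 0], "yaw": 15}, {"hand": 1, "linear": [0, 0, 0], "yaw": 15}]'

```text
time_s: 9.0
tcp_pos: [0.5066, -0.2367, 0.0809]
tcp_rot: [0.0, 0.332, 0.943, 0.0]
wrist_force: [-0.3, -1.4, -1.0]
finger_gap: 0.0151
gripper_force: 47.0
```

```bash
python3 -c "
from h import *
st((.5065,-.2365,.081),81.2)"
```

```text
t 9.0 tcp [ 0.5066 -0.2367  0.0809] ydir 51.24 tilt 0.02 q [-0.437  0.432 -0.328  0.81   0.     0.239] F [-0.3 -1.4 -1. ] M [-0.05  0.12 -0.01] gap 0.0151 gf 47.0
tool shift cm [ 0.02  0.01 -0.01] yaw -29.96
```

Emit:
step_arm --motion '[{"hand": 1, "linear": [0, 0, 0], "yaw": 5}, {"hand": 1, "linear": [0, 0, 0], "yaw": 10}, {"hand": 1, "linear": [0, 0, 0], "yaw": 15}, {"hand": 1, "linear": [0, 0, 0], "yaw": 20}, {"hand": 1, "linear": [0, 0, 0], "yaw": 25}]'

```text
time_s: 9.62
tcp_pos: [0.506, -0.2368, 0.0808]
tcp_rot: [-0.0, 0.529, 0.848, -0.0]
wrist_force: [-1.8, -0.6, -0.4]
finger_gap: 0.015
gripper_force: 47.0
```

Emit:
step_arm --motion '[{"hand": 1, "linear": [0, 0, 0], "yaw": 3}, {"hand": 1, "linear": [0, 0, 0], "yaw": 6}, {"hand": 1, "linear": [0, 0, 0], "yaw": 9}, {"hand": 1, "linear": [0, 0, 0], "yaw": 9}]'

```text
time_s: 10.12
tcp_pos: [0.5063, -0.2363, 0.0808]
tcp_rot: [-0.0, 0.593, 0.805, 0.0]
wrist_force: [-0.1, 0.8, -0.3]
finger_gap: 0.0153
gripper_force: 47.0
```

```bash
python3 -c "
from h import *
st((.5065,-.2365,.081),81.2)"
```

```text
t 10.125 tcp [ 0.5063 -0.2363  0.0808] ydir 17.28 tilt 0.04 q [-0.437  0.432 -0.328  0.81   0.001  0.832] F [-0.1  0.8 -0.3] M [0.19 0.19 0.01] gap 0.0153 gf 47.0
tool shift cm [-0.02  0.01 -0.02] yaw -63.92
```

Emit:
step_arm --motion '[{"hand": 1, "linear": [0, 0, -0.2], "yaw": 0}, {"hand": 1, "linear": [0, 0, -0.5], "yaw": 0}, {"hand": 1, "linear": [0, 0, -0.8], "yaw": 0}, {"hand": 1, "linear": [0, 0, -0.8], "yaw": 0}]'

```text
time_s: 10.62
tcp_pos: [0.5064, -0.2365, 0.0891]
tcp_rot: [0.0, 0.593, 0.805, 0.0]
wrist_force: [-0.9, 2.0, -0.6]
finger_gap: 0.0152
gripper_force: 47.0
```

```bash
python3 -c "
from h import *
st((.5065,-.2365,.081),81.2)"
```

```text
t 10.625 tcp [ 0.5064 -0.2365  0.0891] ydir 17.21 tilt 0.02 q [-0.437  0.424 -0.317  0.83   0.     0.833] F [-0.9  2.  -0.6] M [0.39 0.13 0.04] gap 0.0152 gf 47.0
tool shift cm [0.   0.01 0.81] yaw -63.99
```

Only about 1 N hangs on the wrist, so the cap is coming off alone. Lifting straight up.

Emit:
step_arm --motion '[{"hand": 1, "linear": [0, 0, -0.5], "yaw": 0}, {"hand": 1, "linear": [0, 0, -1], "yaw": 0}, {"hand": 1, "linear": [0, 0, -1.5], "yaw": 0}, {"hand": 1, "linear": [0, 0, -2], "yaw": 0}, {"hand": 1, "linear": [0, 0, -2.5], "yaw": 0}]'

```text
time_s: 11.25
tcp_pos: [0.5065, -0.2369, 0.1143]
tcp_rot: [0.0, 0.593, 0.805, -0.0]
wrist_force: [-0.4, 0.6, -0.1]
finger_gap: 0.0152
gripper_force: 46.7
```

Emit:
step_arm --motion '[{"hand": 1, "linear": [0, 0, -3], "yaw": 0}, {"hand": 1, "linear": [0, 0, -6], "yaw": 0}, {"hand": 1, "linear": [0, 0, -9], "yaw": 0}, {"hand": 1, "linear": [0, 0, -11], "yaw": 0}, {"hand": 1, "linear": [0, 0, -12], "yaw": 0}]'

```text
time_s: 11.88
tcp_pos: [0.5069, -0.237, 0.2353]
tcp_rot: [0.001, 0.593, 0.805, 0.0]
wrist_force: [0.5, 0.3, -1.2]
finger_gap: 0.0151
gripper_force: 46.8
```

Emit:
step_arm --motion '[{"hand": 1, "linear": [0, 0, -0.5], "yaw": 0}, {"hand": 1, "linear": [0, 0, -0.5], "yaw": 0}, {"hand": 1, "linear": [0, 0, -0.5], "yaw": 0}]'

```text
time_s: 12.25
tcp_pos: [0.5059, -0.2364, 0.2379]
tcp_rot: [-0.001, 0.593, 0.805, -0.0]
wrist_force: [-0.0, -0.3, -1.4]
finger_gap: 0.0155
gripper_force: 46.8
```

Run:
```python
from h import *
st()
t=[]
for n,x,y in(("scene",190,80),("top",230,150)):
    im=arm.snapshot(n)["image"][y:y+130,x:x+130];t.append(cv2.resize(im,(400,400),interpolation=cv2.INTER_CUBIC))
cv2.imwrite("pics/t4.png",np.hstack(t))
```

```text
t 12.25 tcp [ 0.5059 -0.2364  0.2379] ydir 17.2 tilt 0.1 q [-0.437  0.321 -0.063  1.189 -0.     0.833] F [-0.  -0.3 -1.4] M [-0.   -0.    0.02] gap 0.0155 gf 46.8
```

View pics/t4.png

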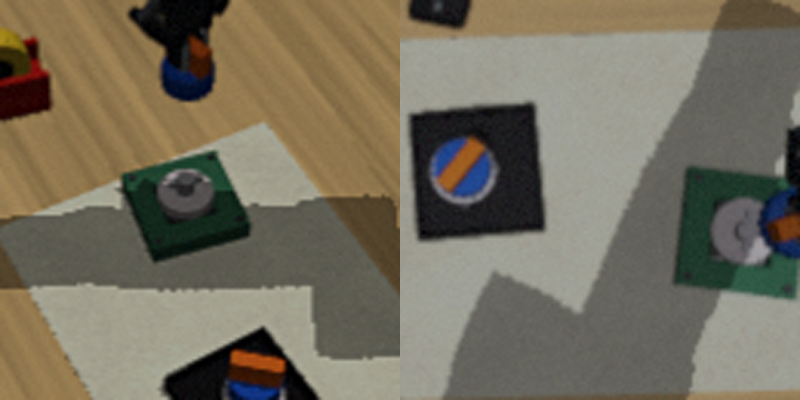

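The drum sits level in the nest with its stud bare (left tile, about (186,192)). The cap is held about 15.7 cm above where it sat (left tile, about (188,75)), and the spare hub is in the tray with its cap on. I'm handing the job in.

```bash
python3 -c "
from h import *
print(arm.close_job())"
```

```text
the job is handed in; nothing more can be done
None
```

The hub is seated in the nest; its cap loosened clockwise (seen from above), came off, and is held about 15.7 cm above where it sat. The spare hub, mouse, pen cup and tape dispenser were left alone, and the job was handed in at about 12 s.

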